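Turn a tube tray on the turning ramp and load the dry bath

TASK

The blue tube tray lies on the blue drying rack with its plain white back up. Lay it back-up and lined up with the slope on the upper part of the turning ramp, between the two yellow marks, and let go, so that the ramp (not the gripper) tumbles it over onto the landing bed. Then set it, wells up, flat on the metal block of the dry-bath heater between the black guides, shut the heater's clear lid, and leave the other things on the bench where they are.

Things in the scene. Friction and masses are not known exactly. Their poses are not given: they have to be found in the camera images.
- tray_centre (a point): Centre (half-way up) of the loose tube tray, a flat solid block 110 x 60 x 14 mm, about 0.16 kg: blue front with 8 x 4 black wells, plain white back with two grey ribs. x runs along its 110 mm, y along its 60 mm, z points out of the white back (up at the start, down at the end). Take it across its 60 mm width.
- tray: The same tray as tray_centre; this is also its centre, with the same axes.
- rack: Blue drying rack, fixed. Origin: bench level under its middle, x along the platform the tray starts on, which is 110 x 44 mm and 50 mm high; the tray's long sides overhang it by 8 mm each, over a base 150 x 100 mm, 12 mm high.
- ramp_bed: Slippery upper slope of the turning ramp, a fixed aluminium strip 40 mm wide. Origin: on the sliding surface midway between the yellow marks (58 mm up and down the slope): the tray's centre belongs over it, 7 mm off the surface. z is the slope's outward normal (45 degrees from vertical), x points up the slope, y across. A tray let go here slides off, trips in the gutter below and flips within 1 s.
- ramp: The whole turning ramp, fixed. Origin: bench level under the edge where gutter and landing bed meet; x points (level) from the bed to the slope, z up. The slope runs from 44 mm ahead (68 mm high) to 182 mm ahead (206 mm high). Low outward-leaning side guides, 69 mm apart, end 32 mm down the slope from the ramp_bed origin; above them fingers can pass 30 mm below the surface beside the strip.
- landing (a point): Point on top of the ramp's landing bed (48 mm high, 54 mm wide, base beside it 10 mm high) where the tumbled tray usually ends, within 15 mm each way and 0.2 rad; its final pose must be read. x points back to the slope, z up. The bed reaches from 22 mm ahead (+x) to 128 mm behind, where an end stop rises 22 mm above it. The slope's lower edge is 66 mm ahead, 68 mm high.
- block_top (a point): Centre of the top of the heater's aluminium block (110 x 44 mm, 90 mm above the bench): the tray rests on it, centre 7 mm above this point, its 110 mm along x. x points to the lid's hinge, z up. Black guides leaning outwards at both ends and near the four corners (40 mm or more from mid-length) rise 8 mm above the block and leave about 5 mm of play each way.
- heater: White dry-bath heater 215 x 150 mm, fixed, with its deck 60 mm above the bench. Origin: bench level under the block's centre; axes as block_top. Beside the middle of the block's long sides there is free room for fingers down to the deck.
- lid (a joint): Angle of the heater's clear lid (165 x 100 x 5 mm, 0.12 kg, black rims): 0 shut (level above the tray), 1.75 to 1.9 at the start (leaning a little away from the block), 1.95 at most. Light hinge: it stays where it is when upright, and falls shut by itself once below about 1.1 rad. It can be pushed over from behind.
- lid_hinge (a point): Middle of the lid's hinge line, 86 mm from the block's centre along x and 112 mm above the bench; the hinge line runs along y. Same axes as block_top.
- lid_edge (a point): Middle of the lid's free edge, 165 mm from the hinge.
- spare: A tray like the blue one but with an orange front, loose on the bench: leave it. Origin at its centre.
- tuberack: Loose green tube rack 200 x 70 x 57 mm: leave it. Origin under its middle.
- tipbox: Loose clear tip box with a blue lid 120 x 85 x 57 mm: leave it. Origin under its middle.
- bottle: Loose amber bottle, 70 mm across, 160 mm high: leave it. Origin under its middle.
- beaker: Loose glass beaker, 80 mm across, 95 mm high: leave it. Origin under its middle.
- jar: Loose white jar with a red lid, 54 mm across, 60 mm high: leave it. Origin under its middle.
There are look-alikes about, which are no part of the job. Of the things that look like the tray, the middle-sized one is meant.

How it is judged (in metres and radians):
On the way, in this order (a step that is already met when the one before it is completed fails the run):
1. the tray lies back-up on the upper slope between the yellow marks, lined up with it (x of tray_centre in the frame of ramp_bed between -0.035 and 0.035 m and y of tray_centre in the frame of ramp_bed between -0.014 and 0.014 m and z of tray_centre in the frame of ramp_bed between 0 and 0.02 m and angle between the z axis of tray_centre and the z axis of ramp_bed, either way round below 0.2 rad and angle between the x axis of tray_centre and the x axis of ramp_bed, either way round below 0.2 rad and angle between tray_centre's own z axis and vertical below 1.2 rad).
2. the tray lies wells-up on the landing bed, out of the gripper (x of tray_centre in the frame of landing between -0.075 and 0.03 m and y of tray_centre in the frame of landing between -0.03 and 0.03 m and z of tray_centre in the frame of landing between 0.002 and 0.012 m and angle between tray_centre's own z axis and vertical above 3 rad and contact force between the fingers and tray below 0.1 N and linear speed of tray below 0.05 m/s), for 0.2 s.
3. the tray sits flat on the heater's block, wells up (x of tray_centre in the frame of block_top between -0.01 and 0.01 m and y of tray_centre in the frame of block_top between -0.01 and 0.01 m and z of tray_centre in the frame of block_top between 0.003 and 0.0105 m and angle between tray_centre's own z axis and vertical above 3.06 rad and angle between the x axis of tray_centre and the x axis of block_top, either way round below 0.2 rad), for 0.2 s.
4. the lid is shut (value of joint lid below 0.08 rad), for 0.2 s.
At the end, for the whole second after the job is handed in: The tray rests flat, wells up (within 0.08 rad), on the heater's block: centre within 10 mm of the block's centre each way, 3 to 10.5 mm above its top, lengthways within 0.2 rad, let go; the lid is shut (below 0.08 rad); every bystander within 30 mm of where it stood (all of step 3 and value of joint lid below 0.08 rad and contact force between the fingers and tray below 0.1 N and linear speed of tray below 0.02 m/s and distance of each of spare, tuberack, tipbox, bottle, beaker, jar from where it was at the start of the episode below 0.03 m); the robot touches nothing.
It fails at once if the gripper itself turns the tray over (it touches the tray while the tray is between 1.75 and 2.6 rad from back-up) (contact force between the fingers and tray above 0.5 N and angle between tray_centre's own z axis and vertical between 1.75 and 2.6 rad).
It fails at once if a bystander is moved more than 30 mm (distance of any of spare, tuberack, tipbox, bottle, beaker, jar from where it was at the start of the episode above 0.03 m).
It also fails if it takes over 64 s, if anything falls off the work surface, if the arm or the gripper's body presses on something with over 40 N, if the wrist force passes 120 N, or if a joint passes its speed limit or range.

ROBOT

A 6-joint arm with a two-finger parallel gripper is mounted at the origin on the work surface. World frame = base frame: x ahead of the robot, y to its left, z up, the work surface at z = 0. Lengths are in mm, angles in rad, forces in N, time in s.
With the tool pointing down it reaches from about 400 to 825 mm from the base axis. Payload 7 kg.
Tool frame: the origin (TCP) lies at the very end of the fingers, on their centre line; the grasp point (between the pads) lies 19 mm behind it; z points along the fingers, y is the line along which they close (so a half turn about z gives the same grasp; the last joint's range is limited). The gripper opens to 88 mm and grips with 3 to 60 N. Pads are 19 mm wide; open, the fingers measure 130 mm over their backs; the gripper's body (78 mm by 193 mm) begins 47 mm behind the grasp point.
Start: joints at [-0.899, 0.359, 0.012, 0, -1.224, -0.288], TCP at [252.724, -625.88, 226.561] pointing down, gripper open.
Joint ranges: [-3.07, 3.07], [-1.43, 2.12], [-1.02, 1.25], [-3.03, 1.67], [-3.05, -0], [-3.03, 3.03]. Speed limits (rad/s): [2.39, 2.39, 3.01, 3.14, 3.14, 3.14].

INTERFACE

Orientations are given as a unit quaternion [x, y, z, w].
In Python, from plant import bot gives the robot as it stands. Calls block until the motion is done:
- bot.move_ptp(position, orientation): joint-space move of the TCP to a pose.
- bot.line_to(position, velocity=150, ori=None): straight line of the TCP; ori=None keeps the orientation; velocity is the mean speed in mm/s.
- bot.move_joints(angles): joint-space move.
- bot.move_gripper(opening, force=None): finger opening in mm; force is the grip in N (None keeps the last); returns when the fingers have stopped.
- bot.pause(seconds).
- bot.solve_ik(position, orientation): joint angles nearest the present ones, or None.
- bot.read_state(): the state.
- bot.camera(name): name is "scene" or "top" or "wrist"; returns the picture (384x512x3 uint8, red, green, blue); there is no depth.
- bot.get_calibration(name): a dict with "fx", "fy", "cx", "cy" (pixels), "view" (4x4, takes a point from world to camera coordinates); the wrist camera has in their place "T_tool_cam" (4x4, takes a point from camera to tool coordinates, whose origin is the TCP and whose axes are the flange's). Camera axes: x right, y up, looking along -z (the intrinsics and any distortion apply to the point x, -y, -z); pixel columns grow to the right and rows downward; lengths in mm; the calibration is good to about 2 mm. A picture is of the moment at which its call begins: read the wrist's pose just before it. get_calibration takes no time and is no camera call.
A pose or a line that the arm cannot do raises bot.Unreachable and nothing moves.
- bot.close_job(): hands the job in; it is judged then, once.
The state is a dict: "t": time; "joint_pos": joint angles; "qvel": joint speeds; "tau": joint torques, N m; "tcp_pos": TCP position; "eef_rot": TCP orientation; "contact_force": force on the tool from outside, world axes, zero at the start; "moment": the same for the moment, N m; "width": finger opening in mm; "finger_force": force on a finger pad.
Only numpy, scipy, OpenCV 4.12 (cv2) and the standard library are available. Lean on these libraries where they do the work, as an engineer would, in place of code of your own. Each camera call takes 0.05 s, during which the arm holds its last target. There are 200 camera calls.

## Working session

There is one attempt and no reset: what is moved stays moved. The work goes in short steps, each a Python script; the robot and the scene stay as the last script left them, time stands still between calls to the robot, and variables do not carry over. Pictures are saved under pics/ and viewed, at most 10 in all, crops included, and the job is handed in when it is done.

```bash
ls; mkdir -p pics; python3 - <<'E'
from plant import bot
import cv2,numpy as np
for n in("scene","top"):
    cv2.imwrite(f"pics/{n}0.png",cv2.resize(bot.camera(n)[:,:,::-1],(800,600),interpolation=cv2.INTER_CUBIC))
    c=bot.get_calibration(n);print(n,{k:(np.round(v,3).tolist()) for k,v in c.items()})
c=bot.get_calibration("wrist");print({k:(np.round(v,3).tolist()) for k,v in c.items()})
s=bot.read_state();print(s['t'],s['eef_rot'],s['width'])
E
```

```text
pics
scene {'fx': 400.03, 'fy': 400.03, 'cx': 256.18, 'cy': 187.157, 'view': [[0.682, 0.731, 0.023, -316.286], [-0.491, 0.434, 0.755, 180.305], [0.542, -0.526, 0.655, -1918.102], [0.0, 0.0, 0.0, 1.0]]}
top {'fx': 487.678, 'fy': 487.678, 'cx': 255.532, 'cy': 187.72, 'view': [[-0.028, -1.0, -0.004, -1.512], [0.99, -0.029, 0.141, -498.204], [-0.141, -0.0, 0.99, -1634.748], [0.0, 0.0, 0.0, 1.0]]}
{'fx': 276.688, 'fy': 276.688, 'cx': 257.909, 'cy': 193.965, 'T_tool_cam': [[-0.0, 0.959, 0.284, 75.801], [1.0, 0.0, -0.001, -1.144], [-0.001, 0.284, -0.959, -158.105], [0.0, 0.0, 0.0, 1.0]]}
0.1 [-1.90690885e-01  9.81649831e-01  7.40099319e-04 -2.21218605e-04] 87.38935597890307
```

View pics/scene0.png

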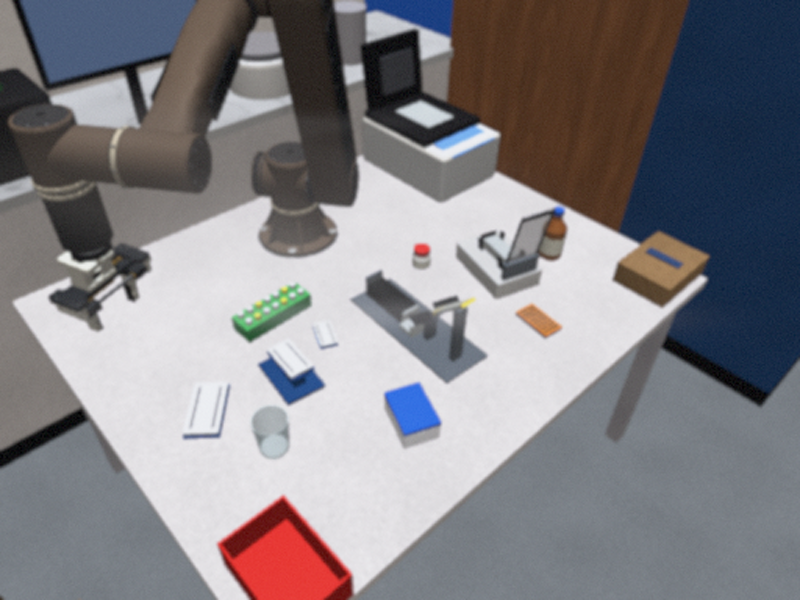

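View pics/top0.png

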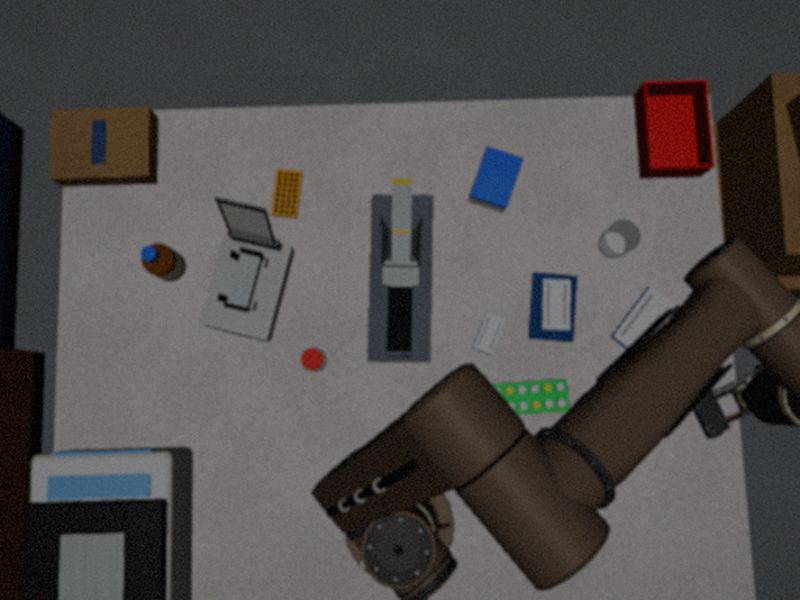

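```bash
cat >h.py <<'E'
from plant import bot
import numpy as np,cv2
from scipy.spatial.transform import Rotation as R
def down(yaw): return (R.from_euler('z',yaw)*R.from_quat([1,0,0,0])).as_quat()  # tool x at yaw
def cam(n,s=None):
    c=bot.get_calibration(n)
    if n=="wrist":
        s=s or bot.read_state()
        T=np.eye(4);T[:3,:3]=R.from_quat(s['eef_rot']).as_matrix();T[:3,3]=s['tcp_pos']
        V=np.linalg.inv(T@np.array(c['T_tool_cam']))
    else: V=np.array(c['view'])
    return c['fx'],c['fy'],c['cx'],c['cy'],V
def proj(C,P):
    fx,fy,cx,cy,V=C;p=np.atleast_2d(P)@V[:3,:3].T+V[:3,3]
    return np.c_[cx-fx*p[:,0]/p[:,2],cy+fy*p[:,1]/p[:,2]]
def unproj(C,uv,z):
    fx,fy,cx,cy,V=C;uv=np.atleast_2d(uv)
    d=np.c_[(uv[:,0]-cx)/fx,-(uv[:,1]-cy)/fy,-np.ones(len(uv))]@V[:3,:3]
    o=-V[:3,:3].T@V[:3,3]
    return o+d*((np.broadcast_to(z,len(uv))-o[2])/d[:,2])[:,None]
def snap(name):
    s=bot.read_state();im=bot.camera("wrist");np.save(f"pics/{name}_cam.npy",np.array(cam("wrist",s),dtype=object),allow_pickle=True)
    cv2.imwrite(f"pics/{name}_raw.png",im[:,:,::-1])
    cv2.imwrite(f"pics/{name}.png",cv2.resize(im[:,:,::-1],(800,600),interpolation=cv2.INTER_CUBIC))
def load(name): return tuple(np.load(f"pics/{name}_cam.npy",allow_pickle=True))
E
python3 - <<'E'
from h import *
C=cam("top");k=.64
pts={'tray':(557,305,64),'markU':(401,182,206),'markL':(401,231,120),'bedend':(399,352,60),'heat':(241,279,90),'lidtop':(243,205,270),'hingeL':(231,238,112),'hingeR':(279,247,112),'jar':(312,358,60),'tip':(496,178,57),'heatn':(238,330,60)}
for n,(u,v,z) in pts.items(): print(n,unproj(C,(u*k,v*k),z).round()[0])
for n,p in(('a',(560,-230,270)),('b',(560,130,330))):
  for y in range(-180,180,30):
    q=bot.solve_ik(p,down(np.radians(y)));print(n,y,None if q is None else np.round(q,2))
E
```

```text
tray [ 459. -354.   64.]
markU [699. -26. 206.]
markL [618. -23. 120.]
bedend [368. -12.  60.]
heat [531. 320.  90.]
lidtop [644. 278. 270.]
hingeL [615. 336. 112.]
hingeR [593. 235. 112.]
jar [360. 174.  60.]
tip [ 746. -237.   57.]
heatn [425. 332.  60.]
a -180 [-0.07  0.22 -0.08  0.   -1.27 -1.5 ]
a -150 [-0.07  0.22 -0.08  0.   -1.27 -0.98]
a -120 [-0.07  0.22 -0.08  0.   -1.27 -0.46]
a -90 [-0.07  0.22 -0.08  0.   -1.27  0.07]
a -60 [-0.07  0.22 -0.08  0.   -1.27  0.59]
a -30 [-0.07  0.22 -0.08  0.   -1.27  1.11]
a 0 [-0.07  0.22 -0.08  0.   -1.27  1.64]
a 30 [-0.07  0.22 -0.08  0.   -1.27  2.16]
a 60 [-0.07  0.22 -0.08  0.   -1.27  2.69]
a 90 None
a 120 [-0.07  0.22 -0.08  0.   -1.27 -2.55]
a 150 [-0.07  0.22 -0.08  0.   -1.27 -2.03]
b -180 [ 0.57  0.14 -0.04  0.   -1.38 -2.14]
b -150 [ 0.57  0.14 -0.04  0.   -1.38 -1.62]
b -120 [ 0.57  0.14 -0.04  0.   -1.38 -1.09]
b -90 [ 0.57  0.14 -0.04  0.   -1.38 -0.57]
b -60 [ 0.57  0.14 -0.04  0.   -1.38 -0.04]
b -30 [ 0.57  0.14 -0.04  0.   -1.38  0.48]
b 0 [ 0.57  0.14 -0.04  0.   -1.38  1.  ]
b 30 [ 0.57  0.14 -0.04  0.   -1.38  1.53]
b 60 [ 0.57  0.14 -0.04  0.   -1.38  2.05]
b 90 [ 0.57  0.14 -0.04  0.   -1.38  2.57]
b 120 None
b 150 [ 0.57  0.14 -0.04  0.   -1.38 -2.66]
```

```bash
python3 - <<'E'
from h import *
bot.move_ptp((470,-300,240),down(-np.pi/2));snap("wa")
bot.move_ptp((560,150,330),down(-np.pi/2));snap("wb")
print(bot.read_state()['t'])
E
```

```text
3.3667
```

View pics/wa.png

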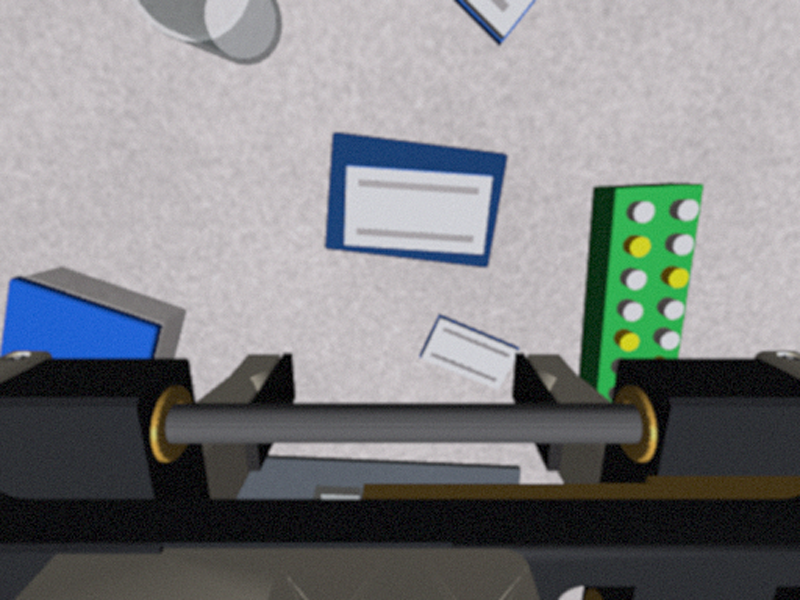

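View pics/wb.png

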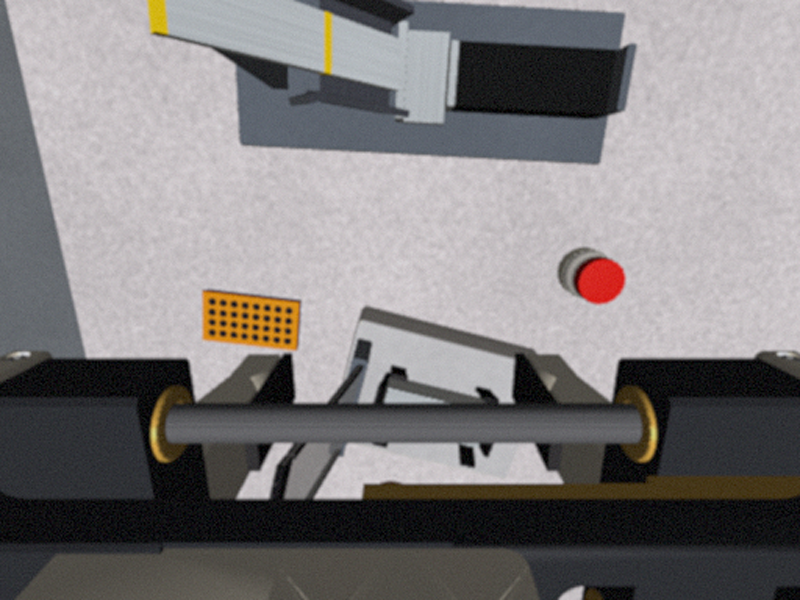

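Rack view: the tray's white top has corners at (346,165), (493,176), (485,254), (344,245). In the second view the ramp is cut off at the top and the gripper hides part of the heater, so I'll take one better view of each.

```bash
python3 - <<'E'
from h import *
bot.move_ptp((540,400,360),down(-np.pi/2));snap("wc")
bot.move_ptp((570,50,340),down(-np.pi/2));snap("wd")
print(bot.read_state()['t'])
c=[unproj(load("wa"),np.array(p)*.64,64)[0] for p in((346,165),(493,176),(485,254),(344,245))]
c=np.array(c);print(c.round(1),c.mean(0));d=np.diff(c[[0,1,2,3,0]],axis=0);print(np.linalg.norm(d,axis=1),np.degrees(np.arctan2(d[:,1],d[:,0])))
E
```

```text
5.7833
[[ 512.9 -384.9   64. ]
 [ 404.2 -376.9   64. ]
 [ 407.1 -318.6   64. ]
 [ 516.7 -325.8   64. ]] [ 460.22359957 -351.55248012   64.        ]
[108.95983628  58.42583568 109.90409413  59.19972489] [175.82150125  87.18819973  -3.7672823  -93.74093975]
```

View pics/wc.png

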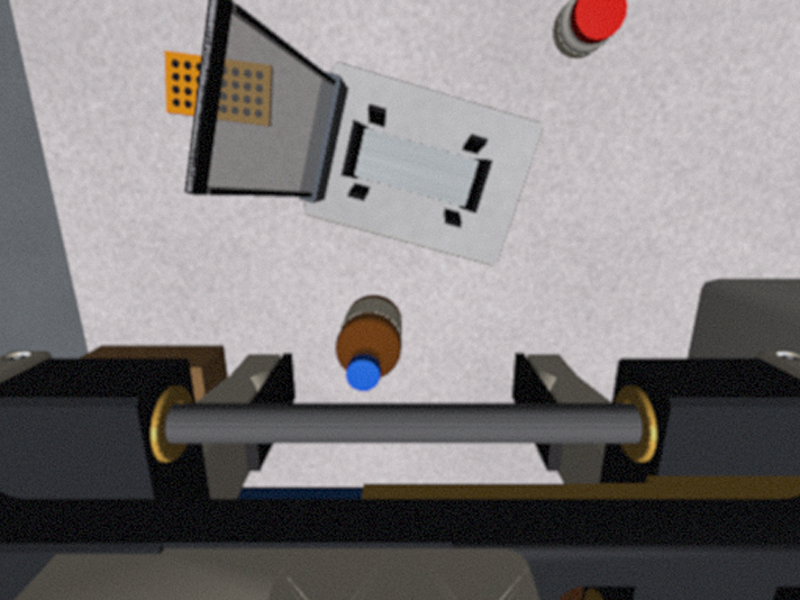

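View pics/wd.png

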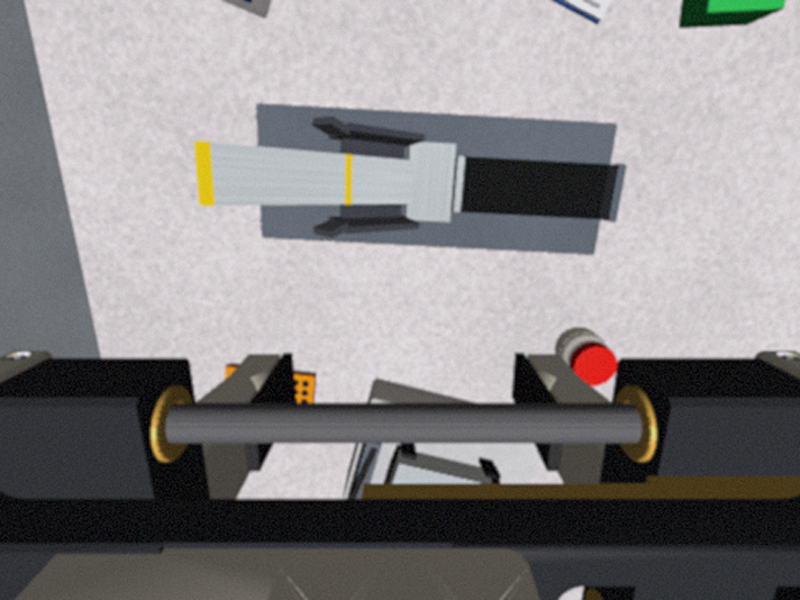

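Heater view: the four corner guides are at (377,113), (475,143), (453,217), (358,191), the end guides at (354,150) and (480,186), and the deck corners at (338,62), (542,123), (497,266). Ramp view: the lower mark runs (349,154)–(348,205) and the upper one (204,142)–(205,205). The bed corners are (464,158), (460,211), (615,166), (608,219).

```bash
python3 - <<'E'
from h import *
from scipy.optimize import least_squares
C=load("wd")
O=np.array([(464,158),(460,211),(615,166),(608,219),(196,142),(200,206),(349,154),(348,205),(204,142),(205,205)])*.64
def P(p):
    x,y,a,l,u=p
    L=np.array([(0,-27,48),(0,27,48),(-150,-27,48),(-150,27,48),(182,-20,206),(182,20,206),(l,-20,l+24),(l,20,l+24),(u,-20,u+24),(u,20,u+24)],float)
    return L@R.from_euler('z',a).as_matrix().T+[x,y,0]
f=lambda p:(proj(C,P(p))-O).ravel()
r=least_squares(f,[515,-20,-.04,90,170],loss='soft_l1');print(r.x,(r.x[4]-r.x[3])*2**.5);print(f(r.x).reshape(-1,2).round(1))
C=load("wc")
g=unproj(C,np.array([(377,113),(475,143),(453,217),(358,191),(354,150),(480,186)])*.64,94);print(g.round(1),g[:4].mean(0),g[4:].mean(0))
an=lambda v:np.degrees(np.arctan2(v[1],v[0]))
print(an(g[0]-g[1]),an(g[3]-g[2]),an(g[4]-g[5]))
d=unproj(C,np.array([(338,62),(542,123),(497,266)])*.64,60);print(d,an(d[0]-d[1]),an(d[2]-d[1]),np.linalg.norm(d[0]-d[1]),np.linalg.norm(d[2]-d[1]))
b=unproj(C,np.array([(368,127),(483,158),(470,202),(357,172)])*.64,90);print(b,b.mean(0))
print(unproj(C,np.array([(345,78),(322,198)])*.64,112))
E
```

```text
[ 5.14159820e+02 -1.69521288e+01 -5.34331705e-02  1.02607901e+02
  1.84774012e+02] 116.20042971347529
[[-0.9 -1.1]
 [-1.5  0.6]
 [-1.1 -0.7]
 [-3.1  0.6]
 [ 8.1 -0.2]
 [ 8.5  0. ]
 [-0.1  0.2]
 [ 0.  -0.3]
 [-1.  -0.6]
 [ 1.4  0.7]]
[[565.  268.2  94. ]
 [475.1 293.7  94. ]
 [493.2 360.9  94. ]
 [584.2 336.5  94. ]
 [586.8 299.8  94. ]
 [468.5 332.   94. ]] [529.37049708 314.82779184  94.        ] [527.69013103 315.87825993  94.        ]
-15.876912488534444 -14.99390144513995 -15.252375627876201
[[603.0404209  219.22627684  60.        ]
 [404.69559761 273.03195761  60.        ]
 [440.18623305 416.11627681  60.        ]] -15.17755799546851 76.06949869790672 205.513309073475 147.42017366427226
[[573.70133783 279.54805049  90.        ]
 [466.31428007 306.70755439  90.        ]
 [476.77030278 347.01974785  90.        ]
 [585.06236216 319.22442202  90.        ]] [525.46207071 313.12494369  90.        ]
[[590.65597675 243.00440677 112.        ]
 [615.51616847 342.06767742 112.        ]]
```

```bash
cat >>h.py <<'E'
ramp=np.array([514.2,-17,0.]);ryaw=-.0534
rb=ramp+R.from_euler('z',ryaw).apply([143.7,0,167.7])
blk=np.array([527.5,314.5,90.]);hyaw=np.radians(-15.2)
RZ=R.from_euler('z',ryaw)
nrm=RZ.apply([-.7071,0,.7071])
def slopeq(s): # tool z=-nrm, tool x = s * upslope
    x=s*RZ.apply([.7071,0,.7071]);z=-nrm;return R.from_matrix(np.c_[x,np.cross(z,x),z]).as_quat()
E
python3 - <<'E'
from h import *
print(rb)
for s in(1,-1):
  for h in(8,100): print(s,h,bot.solve_ik(rb+nrm*(h-19),slopeq(s)))
ty=np.radians(176.1)
for q in(down(ty),down(ty+np.pi)): print(bot.solve_ik((460,-351.5,38),q))
for q in(down(hyaw+np.pi),down(hyaw)): print(bot.solve_ik(blk+[0,0,-12],q))
bot.move_gripper(88,30)
bot.move_ptp((460.2,-351.5,160),down(ty))
bot.line_to((460.2,-351.5,38),120)
bot.move_gripper(50,30);s=bot.read_state();print(s['width'],s['finger_force'],s['tcp_pos'],s['t'],s['joint_pos'])
E
```

```text
[657.6951641  -24.66993357 167.7       ]
1 8 None
1 100 None
-1 8 None
-1 100 None
[-0.31479744  0.39183347 -0.42754953  0.         -0.75141332 -1.32406673]
[-0.31479744  0.39183347 -0.42754953  0.         -0.75141332  1.81752592]
[ 0.85524778  0.3907483  -0.31024953  0.         -0.8697985  -2.69133415]
[ 0.85524778  0.3907483  -0.31024953  0.         -0.8697985   0.45025851]
59.56317436334997 29.999678134918213 [ 460.32538038 -351.55851328   38.22926225] 9.4 [-3.14667557e-01  3.91760086e-01 -4.26993561e-01  1.00238151e-04
 -7.51735253e-01 -1.32416720e+00]
```

```bash
cat >>h.py <<'E'
def tq(yaw,t,s=-1): # tool tilted by t outward in vertical plane along heading yaw; tool x = s*(along)
    a=R.from_euler('z',yaw).as_matrix();z=a@[np.sin(t),0,-np.cos(t)];x=s*(a@[np.cos(t),0,np.sin(t)])
    return R.from_matrix(np.c_[x,np.cross(z,x),z]).as_quat()
def tz(yaw,t): return R.from_euler('z',yaw).apply([np.sin(t),0,-np.cos(t)])
E
python3 - <<'E'
from h import *
f=lambda q:None if q is None else np.round(q,2).tolist()
for s in(-1,1):
 for d in range(0,50,5):
  t=np.radians(d);print(s,d,[f(bot.solve_ik(rb+nrm*h+19*tz(ryaw,t)+[0,0,u],tq(ryaw,t,s))) for h,u in((8,0),(8,100))])
 for d in(-10,-20,-30): 
  t=np.radians(d);yt=np.radians(-3.9);print('pick',d,[f(bot.solve_ik(np.array([460.3,-351.5,57.2+u])+19*tz(yt,t),tq(yt,t,s))) for u in(0,120)])
E
```

```text
-1 0 [[0.26, 0.37, -0.14, 0.0, -1.06, -1.89], [0.26, 0.31, 0.0, 0.0, -1.26, -1.89]]
-1 5 [[0.28, 0.33, -0.23, 0.04, -0.94, -1.92], [0.28, 0.26, -0.09, 0.03, -1.15, -1.91]]
-1 10 [[0.29, 0.28, -0.32, 0.08, -0.81, -1.97], [0.29, 0.21, -0.18, 0.07, -1.03, -1.95]]
-1 15 [[0.31, 0.24, -0.42, 0.15, -0.67, -2.04], [0.31, 0.16, -0.27, 0.12, -0.9, -2.0]]
-1 20 [[0.32, 0.2, -0.54, 0.26, -0.52, -2.15], [0.33, 0.11, -0.37, 0.19, -0.77, -2.07]]
-1 25 [[0.31, 0.17, -0.69, 0.48, -0.34, -2.36], [0.34, 0.07, -0.48, 0.28, -0.63, -2.17]]
-1 30 [None, [0.34, 0.04, -0.61, 0.44, -0.47, -2.32]]
-1 35 [None, [0.29, 0.0, -0.78, 0.76, -0.28, -2.6]]
-1 40 [None, None]
-1 45 [None, None]
pick -10 [[-0.29, 0.47, -0.33, 0.05, -0.95, -1.38], [-0.29, 0.34, -0.2, 0.04, -1.19, -1.37]]
pick -20 [[-0.27, 0.56, -0.22, 0.08, -1.14, -1.41], [-0.27, 0.44, -0.11, 0.07, -1.37, -1.39]]
pick -30 [[-0.25, 0.65, -0.12, 0.1, -1.32, -1.43], [-0.25, 0.53, -0.02, 0.09, -1.53, -1.41]]
1 0 [[0.26, 0.37, -0.14, 0.0, -1.06, 1.26], [0.26, 0.31, 0.0, 0.0, -1.26, 1.26]]
1 5 [[0.28, 0.33, -0.23, 0.04, -0.94, 1.22], [0.28, 0.26, -0.09, 0.03, -1.15, 1.23]]
1 10 [[0.29, 0.28, -0.32, 0.08, -0.81, 1.17], [0.29, 0.21, -0.18, 0.07, -1.03, 1.19]]
1 15 [[0.31, 0.24, -0.42, 0.15, -0.67, 1.1], [0.31, 0.16, -0.27, 0.12, -0.9, 1.14]]
1 20 [[0.32, 0.2, -0.54, 0.26, -0.52, 0.99], [0.33, 0.11, -0.37, 0.19, -0.77, 1.07]]
1 25 [[0.31, 0.17, -0.69, 0.48, -0.34, 0.78], [0.34, 0.07, -0.48, 0.28, -0.63, 0.98]]
1 30 [None, [0.34, 0.04, -0.61, 0.44, -0.47, 0.82]]
1 35 [None, [0.29, 0.0, -0.78, 0.76, -0.28, 0.55]]
1 40 [None, None]
1 45 [None, None]
pick -10 [[-0.29, 0.47, -0.33, 0.05, -0.95, 1.76], [-0.29, 0.34, -0.2, 0.04, -1.19, 1.77]]
pick -20 [[-0.27, 0.56, -0.22, 0.08, -1.14, 1.73], [-0.27, 0.44, -0.11, 0.07, -1.37, 1.75]]
pick -30 [[-0.25, 0.65, -0.12, 0.1, -1.32, 1.71], [-0.25, 0.53, -0.02, 0.09, -1.53, 1.73]]
```

```bash
python3 - <<'E'
from h import *
yt=np.radians(-3.9);t=np.radians(-27);c=np.array([460.3,-351.5,57.2]);g=c+19*tz(yt,t)
bot.move_gripper(88)
s=bot.read_state();bot.line_to(c+[0,0,41],200)
bot.move_ptp(g+[0,0,60],tq(yt,t))
bot.line_to(g,150)
bot.move_gripper(50,40);s=bot.read_state();print(s['width'],s['finger_force'])
bot.line_to(g+[0,0,150],150)
t=np.radians(18);p=rb+nrm*7.7+19*tz(ryaw,t)
bot.move_ptp(p+nrm*120,tq(ryaw,t))
s=bot.read_state();print(s['width'],s['finger_force'],s['tcp_pos'],s['joint_pos'],s['t'],s['contact_force'])
cv2.imwrite("pics/s1.png",cv2.resize(bot.camera("scene")[120:264,160:352,::-1],(800,600),interpolation=cv2.INTER_CUBIC))
for h in(120,100,80,60,40,20,0): print(h,bot.solve_ik(p+nrm*h,tq(ryaw,t)))
E
```

```text
59.746751952028625 39.99984920024872
59.591809715814655 39.998921155929565 [573.44447862 -20.68173181 239.51982368] [ 0.39318081 -0.00382758 -0.53053937  0.19339848 -0.77005261 -2.13814796] 14.6917 [ 0.19130534 -0.82195225 -0.5287546 ]
120 [ 0.39406525 -0.00504954 -0.53117345  0.1934478  -0.76912017 -2.13883358]
100 [ 0.37972248  0.03216053 -0.52781122  0.19495335 -0.73353919 -2.13075148]
80 [ 0.36625644  0.06946282 -0.52302172  0.19683943 -0.69945066 -2.12352266]
60 [ 0.35358632  0.10679632 -0.51680269  0.19906813 -0.66689892 -2.11706355]
40 [ 0.34164172  0.14410425 -0.50915355  0.20159819 -0.63592477 -2.11129361]
20 [ 0.33036118  0.181335   -0.50007458  0.20438388 -0.60656492 -2.10613339]
0 [ 0.31969095  0.21844276 -0.48956607  0.20737396 -0.57885184 -2.10150267]
```

View pics/s1.png

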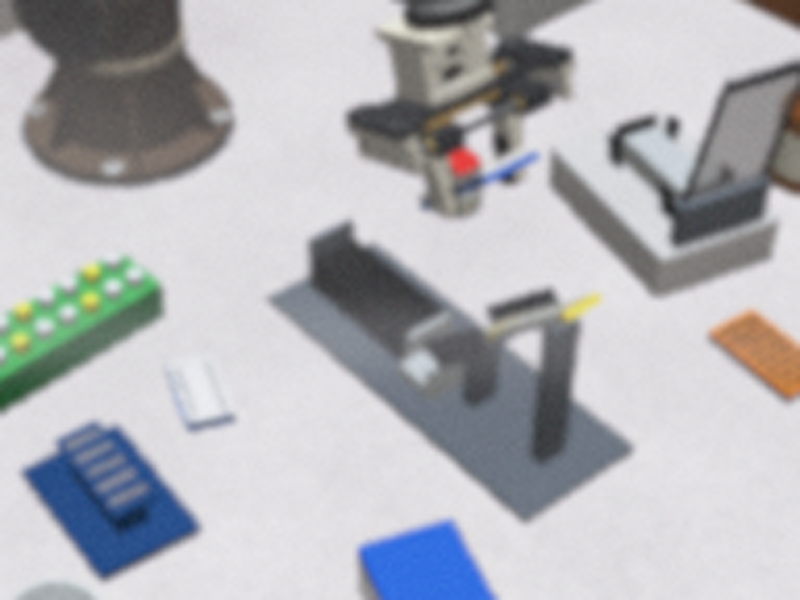

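The picture shows the tray held edge-on at 45° at (480,180), clear of the ramp, and the rack is empty. Next I lower it to the slope and let go.

```bash
python3 - <<'E'
from h import *
t=np.radians(18);p=rb+nrm*7.7+19*tz(ryaw,t)
bot.line_to(p+nrm*15,150)
f0=np.array(bot.read_state()['contact_force'])
for h in (8,4,2,0.5):
    bot.line_to(p+nrm*h,40);s=bot.read_state();df=np.array(s['contact_force'])-f0;print(h,df.round(1),s['finger_force'])
    if df@nrm>4: break
bot.move_gripper(88)
bot.line_to(np.array(bot.read_state()['tcp_pos'])+nrm*130,300)
bot.pause(.8)
bot.move_ptp((500,60,340),down(-np.pi/2));snap("we");print(bot.read_state()['t'])
E
```

```text
8 [-1.4 -0.8 -0.3] 39.99905169010162
4 [-0.5  0.2 -0.6] 39.999030232429504
2 [-0.2  0.9 -1. ] 39.99907314777374
0.5 [ 0.7  0.6 -0.8] 39.99921441078186
20.25
```

View pics/we.png

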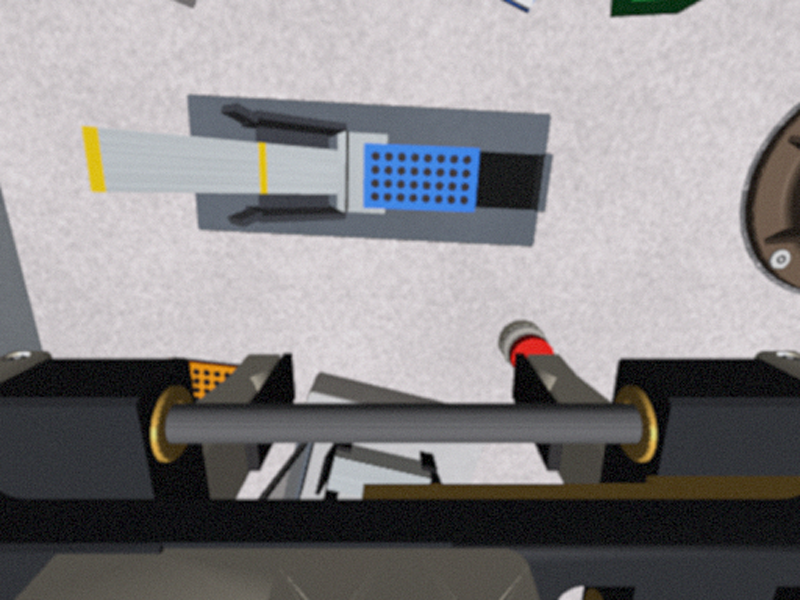

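The tray has tumbled and lies wells up on the bed, with corners at (364,144), (480,148), (475,212), (363,209).

```bash
python3 - <<'E'
from h import *
c=unproj(load("we"),np.array([(364,144),(480,148),(475,212),(363,209)])*.64,62);print(c.round(1),c.mean(0))
d=np.diff(c[[0,1,2,3,0]],axis=0);print(np.linalg.norm(d,axis=1),np.degrees(np.arctan2(d[:,1],d[:,0])))
print(RZ.inv().apply(c.mean(0)-ramp))
m=c.mean(0)
for u in(0,100):
  print(bot.solve_ik((m[0],m[1],36+u),down(np.radians(178))),bot.solve_ik((m[0],m[1],36+u),down(np.radians(-2))))
print(bot.solve_ik(blk+[0,0,150],down(hyaw)),bot.solve_ik(blk+[0,0,150],down(hyaw+np.pi)))
E
```

```text
[[538.  -45.4  62. ]
 [427.8 -41.7  62. ]
 [429.8  18.   62. ]
 [540.6  15.   62. ]] [484.04049954 -13.51555779  62.        ]
[110.21744355  59.75269056 110.82074141  60.43470387] [178.07212657  88.09133626  -1.5767045  -92.47887873]
[-30.30249066   1.86972332  62.        ]
[ 3.79343285e-01  2.67154141e-01 -6.39353050e-01 -4.44089210e-16
 -6.64289136e-01 -1.98504620e+00] [ 3.79343285e-01  2.67154141e-01 -6.39353050e-01  4.44089210e-16
 -6.64289136e-01  1.15654646e+00]
[ 0.37934329  0.12713048 -0.52541776  0.         -0.9182481  -1.9850462 ] [ 0.37934329  0.12713048 -0.52541776  0.         -0.9182481   1.15654646]
[ 0.85524778  0.25129776 -0.10904506  0.         -1.21045351  0.45025851] [ 0.85524778  0.25129776 -0.10904506  0.         -1.21045351 -2.69133415]
```

```bash
python3 - <<'E'
from h import *
m=np.array([484,-13.5,36.]);q=down(np.radians(178.2))
bot.move_ptp(m+[0,0,110],q);bot.line_to(m,150)
bot.move_gripper(50,30);s=bot.read_state();print(s['width'],s['tcp_pos'])
bot.line_to(m+[0,0,170],150)
qh=down(hyaw+np.pi);b=blk+[0,0,-12]
bot.move_ptp(b+[0,0,110],qh);bot.line_to(b+[0,0,14],150)
f0=np.array(bot.read_state()['contact_force'])
for h in(9,6,4,2,1,0):
    bot.line_to(b+[0,0,h],30);s=bot.read_state();df=np.array(s['contact_force'])-f0;print(h,df.round(1),s['tcp_pos'].round(1) if hasattr(s['tcp_pos'],'round') else s['tcp_pos'])
    if df[2]>5 or abs(df[:2]).max()>12: break
print(s['t'])
E
```

```text
59.79666315820872 [484.26891106 -13.45934883  36.33537989]
9 [ 0.1 -0.3 -0.6] [527.5 314.6  87.3]
6 [-0.4 -0.1 -1. ] [527.4 314.4  83.8]
4 [-0.2 -0.  -0.4] [527.4 314.5  81.8]
2 [-0.4  0.1  0.4] [527.4 314.4  79.8]
1 [ 0.   0.9 -0.5] [527.5 314.5  78.9]
0 [-0.4 -0.2  1.7] [527.8 314.7  78.3]
27.9333
```

```bash
python3 - <<'E'
from h import *
bot.move_gripper(88);bot.line_to(np.array(bot.read_state()['tcp_pos'])+[0,0,250],250)
bot.move_ptp((540,400,360),down(-np.pi/2));snap("wf");print(bot.read_state()['t'])
im=cv2.imread("pics/wf_raw.png")[0:192,100:356];cv2.imwrite("pics/wf_c.png",cv2.resize(im,(800,600),interpolation=cv2.INTER_CUBIC))
E
```

```text
31.3833
```

View pics/wf_c.png

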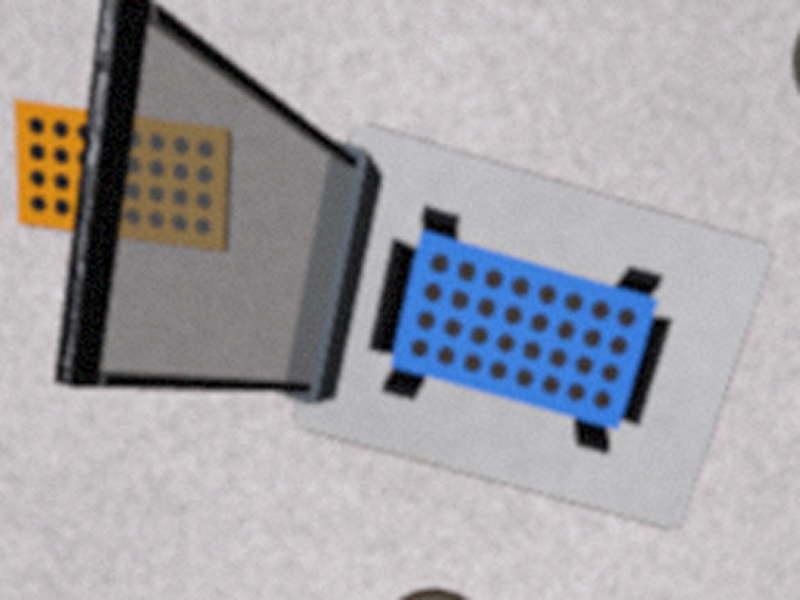

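The tray sits square between the guides, wells up. Next I push the lid over from behind.

```bash
python3 - <<'E'
from h import *
H=lambda x,z:np.r_[blk[:2],0]+R.from_euler('z',hyaw).apply([x,0,z])
q=down(hyaw+np.pi)
bot.move_gripper(0)
bot.move_ptp(H(176,350),q);bot.line_to(H(176,240),250)
for x,z in((120,240),(80,240),(40,240),(10,238),(-10,225)):
    bot.line_to(H(x,z),110);s=bot.read_state();print(x,np.round(s['contact_force'],1),np.round(s['tcp_pos'],1))
bot.line_to(H(60,330),250);bot.pause(1)
bot.move_ptp((540,400,360),down(-np.pi/2));snap("wg");print(bot.read_state()['t'])
im=cv2.imread("pics/wg_raw.png")[0:192,100:356];cv2.imwrite("pics/wg_c.png",cv2.resize(im,(800,600),interpolation=cv2.INTER_CUBIC))
E
```

```text
120 [ 0.4 -0.2 -0.5] [643.7 283.3 241. ]
80 [ 0.2 -0.7 -0.4] [604.9 293.6 240.2]
40 [0.6 0.2 0. ] [566.2 304.2 240.3]
10 [-0.1 -0.1  0. ] [537.2 312.  238.3]
-10 [ 0.4 -0.5  0.6] [518.  317.1 225. ]
40.45
```

View pics/wg_c.png

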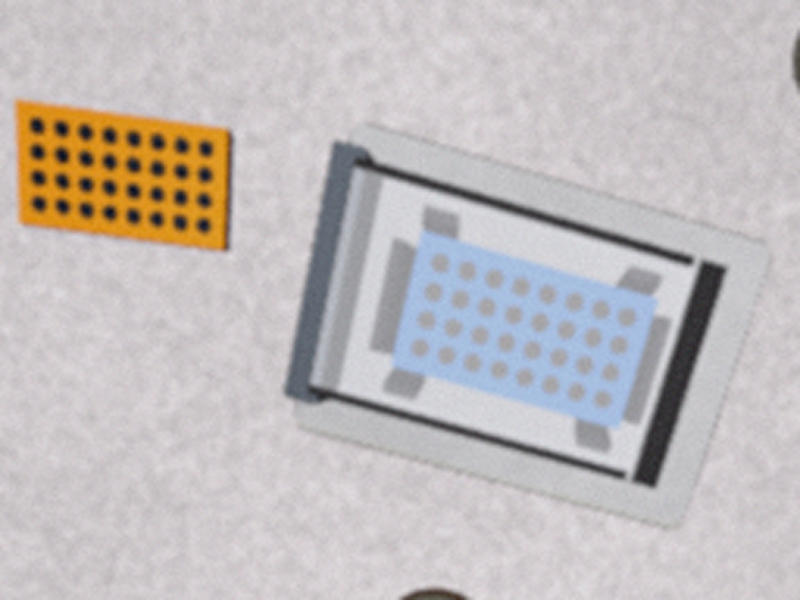

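The lid is shut level over the tray. The tray is still seated, and the spare hasn't moved.

```bash
python3 -c "
from plant import bot
print(bot.close_job())"
```

```text
the job is handed in; nothing more can be done
None
```

The job is handed in, but no verdict came back: the ramp tumbled the tray, it now sits wells up on the heater block between the guides with the lid shut, and the bench items I could see were undisturbed (about 40 s of the 64 s used).

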